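# Slide a plank out to the gauge and hold it for painting

### The arm

A 6-joint arm with a two-finger parallel gripper is mounted at the origin on the work surface. World frame = base frame: x ahead of the robot, y to its left, z up, the work surface at z = 0. Lengths are in m, angles in rad, forces in N, time in s.
With the tool pointing down it reaches from about 0.2 to 0.875 m from the base axis. Payload 3.4 kg.
Tool frame: the origin (TCP) lies at the very end of the fingers, on their centre line; the grasp point (between the pads) lies 19 mm behind it (ctrl.tcp_to_grasp is the distance from the TCP to the grasp point, in m); z points along the fingers, y is the line along which they close (so a half turn about z gives the same grasp; the last joint's range is limited). The gripper opens to 94 mm and grips with 3 to 60 N. Pads are 16 mm wide; open, the fingers measure 119 mm over their backs; the gripper's body (75 mm by 177 mm) begins 78 mm behind the grasp point.
Start: joints at [-1.456, 0.276, 1.505, -0, 1.361, -0.121], TCP at [0.134, -0.559, 0.205] pointing down, gripper open.
Joint ranges: [-2.89, 2.89], [-0.75, 2.08], [0.22, 2.7], [-1.18, 4.32], [0.11, 2.71], [-2.7, 2.7]. Speed limits (rad/s): [2.57, 2.57, 3.14, 3.14, 3.14, 3.14].

### API

Orientations are given as a unit quaternion [x, y, z, w].
In Python, from bench import ctrl gives the robot as it stands.
- The arm moves only by the tool arm_command, never from a script. Its arguments are lists of equal length, an entry for each row: "translation": the shift along the world's x, y, z in cm, a list of three; "turn": the turn, a rotation vector about the world's x, y, z in rad, a list of three; "claw": the closure, from -1 (fully open) to 1 (shut). A call has 1 to 20 rows; each row shifts and turns the commanded pose from where the row before left it; what a row does not reach is not made up. A row lasts 1/8 s, in which the tool goes at most 62.5 mm and 10.7 degrees, less where a joint would pass 70% of its speed; a pose out of reach is approached as far as the arm can. A call is refused whole if a number of a shift passes 6.25 or a number of a turn 0.188, either way. A call with a gripper value outside its range is refused whole. The fingers move at their own pace and stop on an object; "newtons" is the grip in N (left out, the last holds). Time passes only in rows, so rows that do not move let the fingers close. It gives the time, the measured TCP pose, the force, the opening and the grip force at its end, in the units of the state.
- ctrl.observe(): the state, without advancing time (a new reading comes with each control period).
- ctrl.snapshot(name): name is "scene" or "top"; returns a dict with "color" (400x640x3 uint8, red, green, blue), "vfov" (degrees; the focal length in pixels is half the picture's height over the tangent of half this angle, whatever the lens; pixels are square), "cx", "cy" (the principal point, pixels), "dist" ([k1, k2, p1, p2, k3] as OpenCV has them; the pictures are not rectified), "rvec" (rotation vector, rad) and "tvec" (3), from world to camera coordinates, as OpenCV has them. Camera axes: x right, y down, z forward; pixel columns grow to the right and rows downward; lengths in m; the calibration is good to about 2 mm. A picture is of the moment at which its call begins. There is no depth.
- ctrl.hand_in(): hands the job in; it is judged then, once.
Trained networks look in a picture, given as the dict that the camera call returned (one of the last four; its "shot" number tells which), for a name from the list of things; names that differ only in an ending like _2 or _b are one class to them, and where a whole thing is asked for, a point or a joint stands for the part that bears it (a point fixed in the world has none). Each returns a list of dicts, best first, with "p" (0 to 1); they miss things now and then, are a little off and sometimes report something else, mostly with a low value. They report only what shows in the picture. A call takes as long as a camera call.
- ctrl.spot_in(picture, query): "uv" ([column, row] in pixels, amid what is visible of it).
- ctrl.place_of(picture, query): "uv" ([column, row] in pixels: a listed point, or the origin of a listed thing).
The state is a dict: "t": time; "q": joint angles; "joint_velocities": joint speeds; "tau": joint torques, N m; "eef_pos": TCP position; "tool_rot": TCP orientation; "wrist_force": force on the tool from outside, world axes, zero at the start; "torque": the same for the moment, N m; "finger_gap": finger opening in m; "gripper_force": force on a finger pad.
Only numpy, scipy, OpenCV 4.12 (cv2) and the standard library are available. Lean on these libraries where they do the work, as an engineer would, in place of code of your own. Each camera call takes 0.05 s, during which the arm holds its last target. There are 200 camera calls.

### The job

Take the plank by its grip block, slide it flat along the painting rest, under the small metal bridge and out over the edge, until its leading end is level with the tip of the gauge's pointer, so that the overhanging part can be painted all round. It overhangs so far there that it would tip off on its own: finish while still holding it still, flat on the rest, pointing straight out and clear of the gauge, and never let it tip. Leave the bottles and the jar where they stand.

Things in the scene. Friction and masses are not known exactly. Their poses are not given: they have to be found in the camera images.
- plank: Loose plywood plank 280 long (x), 56 wide (y), 12 thick, 0.18 to 0.33 kg, lying on the rest, a little askew and short of the bridge. A wooden grip block is fixed on top near its trailing end. Origin: middle of the underside; x points to the leading end (without the block), y to its left, z up. Its balance point is 15 mm behind its middle.
- plank_nose (a point): Middle of the upper edge of the plank's leading end, 140 mm ahead of the plank's origin and 12 mm above its underside.
- plank_grip (a point): Centre of the plank's grip block, 44 long (x), 24 wide (y), 34 high: 112 mm behind the plank's origin, 29 mm above its underside; the block's top is 46 mm above the underside. Grasp it across its 24 mm width from above.
- rest: Painting rest, fixed to the desk: a flat wooden top 380 long (x), 150 wide (y), upper face 60 mm above the desk, on two battens. Origin: under its centre at desk height; x points outward, to the edge (190 mm from the origin) over which the plank is to be slid; z up. A bridge stands at that edge.
- rest_edge (a point): Middle of the rest's outer edge, on its upper face: 190 mm from the rest's origin along its x, 60 mm above the desk.
- bridge (a point): Centre of the opening of the aluminium bridge at the rest's outer edge, 13 mm above the rest's upper face. The opening is 68 wide and 26 high, centred across the rest, between two posts 14 x 14 mm; the bar above is 8 thick, its top 34 mm above the rest's upper face. The bridge covers the last 14 mm of the rest along x.
- gauge: Gauge, fixed to the desk beyond the rest's edge, beside the plank's path: a steel post 80 high on a round foot 56 across, with a thin level pointer square to the path. Origin: on the rest's centre line at desk height, level with the pointer; axes parallel to the rest's. Post at y = -92 mm. The pointer is 175 to 205 mm beyond the rest's edge, different each time.
- gauge_tip (a point): Tip of the gauge's pointer, at y = -40 mm and 72 mm above the desk, the height of the plank's upper face. It is the mark: the leading end of the plank must come level with it along the rest's x. The plank passes it 12 mm clear when centred.
- glue: A loose white glue bottle, 56 across, 150 high, standing; origin under its centre. To be left alone.
- paint: A loose small paint bottle, 38 across, 95 high, standing; origin under its centre. To be left alone.
- jar: A loose low jar, 60 across, 60 high, standing; origin under its centre. To be left alone.

How it is judged:
By the outcome, as a careful person would: the job done as asked, in the order asked, and still so for the second after the job is handed in, while the arm keeps its last pose, push and grip.
It also fails if it takes over 38 s, if anything falls off the work surface, if the arm or the gripper's body presses on something with over 40 N, if the wrist force passes 120 N, or if a joint passes its speed limit or range.

## Working session

There is one attempt and no reset: what is moved stays moved. The work goes in short steps, Python scripts to look and compute and a tool call to move; the robot and the scene stay as the last step left them, time stands still between calls to the robot, and variables do not carry over. Pictures are saved under pics/ and viewed, at most 10 in all, crops included, and the job is handed in when it is done.

Besides the shell and the picture viewer there is one more tool, called as name(argument=value, ...) on one line, values as JSON. arm_command: Moves the arm, as the interface text tells. Its arguments: {"type":"object","properties":{"translation":{"type":"array","items":{"type":"array","items":{"type":"number"}}},"turn":{"type":"array","items":{"type":"array","items":{"type":"number"}}},"claw":{"type":"array","items":{"type":"number"}},"newtons":{"type":"number"}},"required":["translation","turn","claw"]}

```bash
mkdir -p pics
cat > h.py <<'E'
import numpy as np, cv2
from bench import ctrl
def K(s):
    f=200/np.tan(np.radians(s["vfov"])/2); return np.array([[f,0,s["cx"]],[0,f,s["cy"]],[0,0,1.]])
def ray(s,uv):
    n=cv2.undistortPoints(np.array([[uv]],float),K(s),np.array(s["dist"],float))[0,0]
    R=cv2.Rodrigues(np.array(s["rvec"],float))[0]; t=np.array(s["tvec"],float).ravel()
    d=R.T@np.array([n[0],n[1],1]); return -R.T@t,d/np.linalg.norm(d)
def atz(s,uv,z):
    o,d=ray(s,uv); return o+d*(z-o[2])/d[2]
def tri(rs):
    A=sum(np.eye(3)-np.outer(d,d) for o,d in rs); b=sum((np.eye(3)-np.outer(d,d))@o for o,d in rs)
    p=np.linalg.solve(A,b); return p,[np.linalg.norm((np.eye(3)-np.outer(d,d))@(p-o)) for o,d in rs]
def proj(s,p): return cv2.projectPoints(np.array([p],float),np.array(s["rvec"],float),np.array(s["tvec"],float),K(s),np.array(s["dist"],float))[0][0,0]
def both(): return ctrl.snapshot("scene"),ctrl.snapshot("top")
def find(ss,n):
    r=[ctrl.place_of(s,n) for s in ss]
    if all(r):
        p,e=tri([ray(s,x[0]["uv"]) for s,x in zip(ss,r)])
        print(n,p.round(4),"err",np.round(e,4),[round(x[0]["p"],2) for x in r],[np.round(x[0]["uv"]).tolist() for x in r]); return p
    print(n,[x[:1] for x in r])
E
python3 - <<'E'
from h import *
ss=both()
for s,n in zip(ss,("scene","top")): cv2.imwrite(f"pics/{n}0.png",s["color"][:,:,::-1])
for n in "plank plank_nose plank_grip rest rest_edge bridge gauge gauge_tip glue paint jar".split(): find(ss,n)
E
```

```text
plank [ 0.5497 -0.1432  0.0551] err [0.002 0.002] [0.61, 0.82] [[275.0, 156.0], [414.0, 217.0]]
plank_nose [ 0.5656 -0.0055  0.0629] err [0.0004 0.0004] [0.62, 0.64] [[300.0, 180.0], [358.0, 204.0]]
plank_grip [ 0.5321 -0.2576  0.0954] err [0.0056 0.0056] [0.78, 0.81] [[257.0, 124.0], [466.0, 227.0]]
rest [ 0.5436 -0.1275  0.0013] err [0.0019 0.0019] [0.74, 0.89] [[281.0, 173.0], [404.0, 222.0]]
rest_edge [0.5777 0.0599 0.0645] err [0.0051 0.0051] [0.85, 0.62] [[313.0, 195.0], [332.0, 195.0]]
bridge [0.5753 0.0497 0.0659] err [0.0024 0.0024] [0.87, 0.55] [[310.0, 192.0], [335.0, 197.0]]
gauge [[], []]
gauge_tip [0.6479 0.2659 0.0683] err [0.002 0.002] [0.83, 0.78] [[345.0, 259.0], [247.0, 159.0]]
glue [0.3086 0.2966 0.0108] err [0.0031 0.0031] [0.68, 0.78] [[454.0, 217.0], [221.0, 303.0]]
paint [ 0.7741 -0.1876  0.0124] err [0.0039 0.0039] [0.61, 0.71] [[199.0, 191.0], [434.0, 132.0]]
jar [ 7.836e-01  8.310e-02 -4.000e-04] err [0.0007 0.0007] [0.93, 0.84] [[246.0, 257.0], [327.0, 122.0]]
```

View pics/scene0.png

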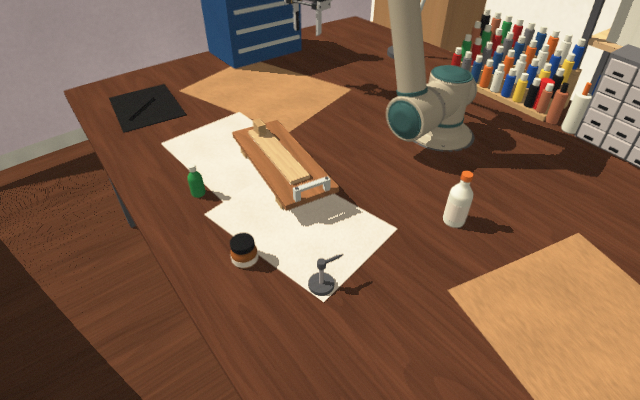

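View pics/top0.png

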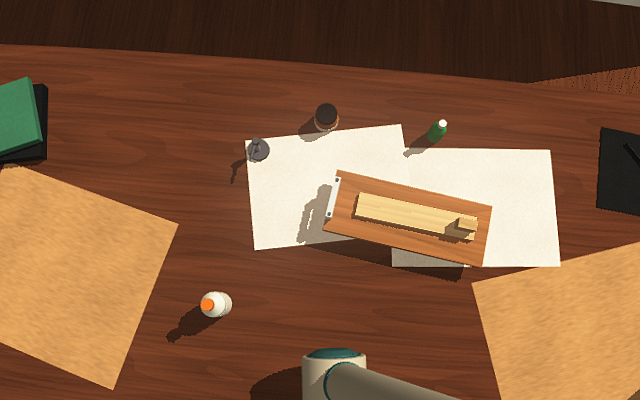

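The rest runs diagonally in both views: in top, its corners are near (338,170), (491,206), (482,266) and (323,231). The bridge is at (334,197), the grip block at (466,225) and the gauge pointer at about (250,158). All points sit at plausible heights. I'll refine these with averaged readings and enlarged crops.

Run:
```python
from h import *
import pickle
N="plank_nose plank_grip plank rest rest_edge bridge gauge_tip".split()
U={n:[[],[]] for n in N}
for k in range(6):
    ss=both()
    for n in N:
        for i,s in enumerate(ss):
            r=ctrl.place_of(s,n)
            if r: U[n][i].append(r[0]["uv"])
for n in N:
    m=[np.median(u,0) for u in U[n]]; sd=[np.std(u,0).round(1).tolist() for u in U[n]]
    p,e=tri([ray(s,x) for s,x in zip(ss,m)]); print(n,p.round(4),np.round(e,4),[x.round(1).tolist() for x in m],sd)
for s in ss: s.pop("shot",None)
pickle.dump(ss,open("ss.pkl","wb"))
a=ss[1]["color"][160:275,315:500]; cv2.imwrite("pics/ct.png",cv2.resize(a,None,fx=4.3,fy=4.3,interpolation=cv2.INTER_CUBIC)[:,:,::-1])
a=ss[0]["color"][115:300,220:360]; cv2.imwrite("pics/cs.png",cv2.resize(a,None,fx=3.2,fy=3.2,interpolation=cv2.INTER_CUBIC)[:,:,::-1])
```

```text
plank_nose [ 0.5641 -0.0079  0.0654] [0.0001 0.0001] [[299.5, 178.6], [358.6, 204.4]] [[1.3, 1.4], [1.3, 1.3]]
plank_grip [ 0.5351 -0.2523  0.0968] [0.0062 0.0062] [[256.6, 124.6], [464.2, 225.4]] [[1.0, 0.9], [1.0, 0.8]]
plank [ 0.5423 -0.1418  0.0571] [0.0014 0.0014] [[278.6, 154.6], [415.0, 218.6]] [[0.9, 1.2], [0.8, 1.5]]
rest [ 0.5422 -0.1294 -0.0028] [0.0012 0.0012] [[281.5, 173.5], [404.4, 223.0]] [[1.1, 1.3], [1.5, 0.8]]
rest_edge [0.577  0.0645 0.0656] [0.0019 0.0019] [[313.3, 195.4], [328.8, 195.7]] [[1.0, 1.3], [1.3, 1.3]]
bridge [0.575  0.0511 0.0679] [0.0008 0.0008] [[310.2, 191.4], [334.1, 197.2]] [[1.0, 1.4], [0.8, 0.9]]
gauge_tip [0.6449 0.2602 0.0742] [0.0009 0.0009] [[343.0, 254.4], [247.7, 160.6]] [[16.3, 28.3], [31.4, 12.9]]
```

View pics/ct.png

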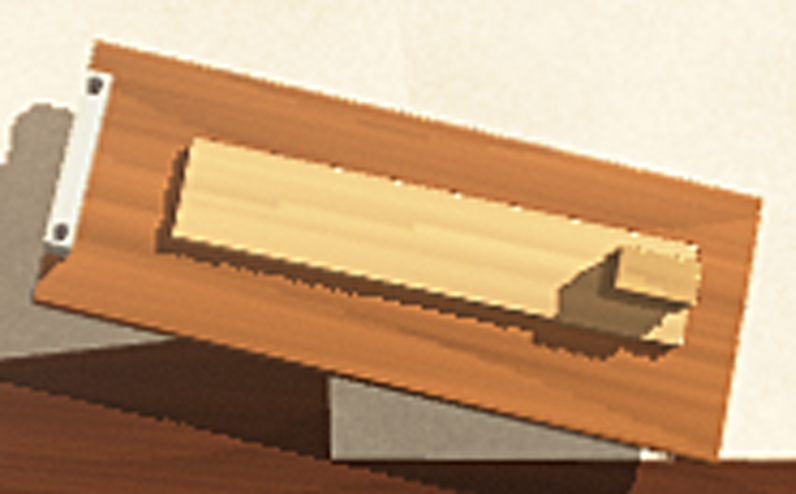

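View pics/cs.png

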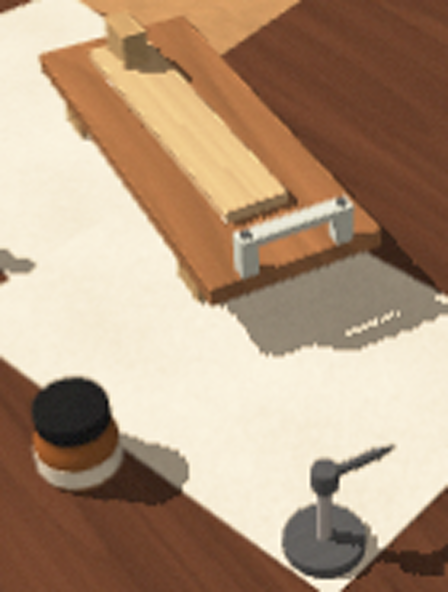

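In ct.png the full-frame rest corners convert to about (337,169), (492,206), (482,267) and (323,230). The plank nose corners are near (359,192) and (355,215). In cs.png the pointer tip is at about (343,255), which agrees with the network. Next I'll fit the rest, plank and tip poses jointly.

Run:
```python
from h import *
import pickle
from scipy.optimize import least_squares
ss=pickle.load(open("ss.pkl","rb")); sc,tp=ss
T=lambda x,y:(( x+.5)/4.3-.5+315,(y+.5)/4.3-.5+160); S=lambda x,y:((x+.5)/3.2-.5+220,(y+.5)/3.2-.5+115)
def fit(obs,x0,shift):
    def f(v):
        c,s=np.cos(v[2]),np.sin(v[2]);out=[]
        for cam,l,uv in obs:
            p=np.array([v[0]+c*l[0]-s*l[1],v[1]+s*l[0]+c*l[1],l[2]]); sh=v[3:5] if cam is sc else -v[3:5]
            out+=list(proj(cam,p)+sh-np.array(uv))
        return np.r_[out,v[3:5]/2]
    r=least_squares(f,np.r_[x0,0,0]); n=len(obs)
    print(r.x.round(4),"resid px",r.fun[:-2].reshape(n,2).round(1).tolist()); return r.x
R=[(tp,(.19,-.075,.06),T(95,40)),(tp,(-.19,-.075,.06),T(762,198)),(tp,(-.19,.075,.06),T(720,460)),(tp,(.19,.075,.06),T(35,300)),
(sc,(-.19,-.075,.06),S(41,57)),(sc,(-.19,.075,.06),S(183,17)),(sc,(.19,.075,.06),S(380,234)),(sc,(.19,-.075,.06),S(211,292))]
r=fit(R,[.543,-.128,1.39],1)
P=[(tp,(.14,-.028,.072),T(192,138)),(tp,(.14,.028,.072),T(175,238)),(tp,(-.14,.028,.072),T(684,346)),(sc,(.14,-.028,.072),S(228,216)),(sc,(.14,.028,.072),S(288,196)),
 (tp,(-.112+.022,-.012,.106),T(622,246)),(tp,(-.112+.022,.012,.106),T(612,290)),(tp,(-.112-.022,.012,.106),T(695,306))]
p=fit(P,[.54,-.14,1.4],1)
c,s=np.cos(r[2]),np.sin(r[2]); M=np.array([[c,s],[-s,c]])
print("plank in rest",M@(p[:2]-r[:2]),"rel yaw deg",np.degrees(p[2]-r[2]))
g,e=tri([ray(sc,(343,254.8)),ray(tp,(247.7,160.6))]); print("tip",g,e,"in rest",M@(g[:2]-r[:2]))
for cam,uv in ((sc,(343,254.8)),(tp,(247.7,160.6))): print(M@(atz(cam,uv,.072)[:2]-r[:2]))
cp,sp=np.cos(p[2]),np.sin(p[2]); print("grip",p[:2]-.112*np.array([cp,sp]),"nose",p[:2]+.14*np.array([cp,sp]))
a=tp["color"][120:190,215:295]; cv2.imwrite("pics/cg.png",cv2.resize(a,None,fx=8,fy=8,interpolation=cv2.INTER_CUBIC)[:,:,::-1])
from scipy.spatial.transform import Rotation as Ro
o=ctrl.observe(); print(o["t"],o["eef_pos"],Ro.from_quat(o["tool_rot"]).as_matrix().round(3).tolist(),ctrl.tcp_to_grasp)
```

```text
[ 0.5431 -0.1261  1.4206 -0.4249  0.7604] resid px [[0.1, -0.5], [0.8, -0.3], [-0.1, 0.7], [-0.7, -0.2], [-0.8, -0.2], [0.0, 0.2], [0.9, -0.9], [-0.0, 0.2]]
[ 0.5445 -0.1399  1.4433 -1.1638  1.0802] resid px [[0.2, -0.0], [-0.7, -0.1], [-0.4, 0.2], [-0.3, 0.0], [0.4, -0.6], [-0.1, -0.3], [0.5, -0.2], [0.3, 0.2]]
plank in rest [-0.01347786 -0.00346498] rel yaw deg 1.2960852584467195
tip [0.64500581 0.26040354 0.07324929] [np.float64(0.0008489174553538799), np.float64(0.0008489174553537945)] in rest [ 0.39738552 -0.04299251]
[ 0.39592818 -0.04301426]
[ 0.39817219 -0.04263167]
grip [ 0.53021823 -0.25101462] nose [ 0.56226881 -0.0010611 ]
6.0 [ 0.1343345  -0.55912748  0.20550326] [[0.972, 0.234, 0.0], [0.234, -0.972, -0.0], [-0.0, 0.0, -1.0]] 0.0188
```

View pics/cg.png

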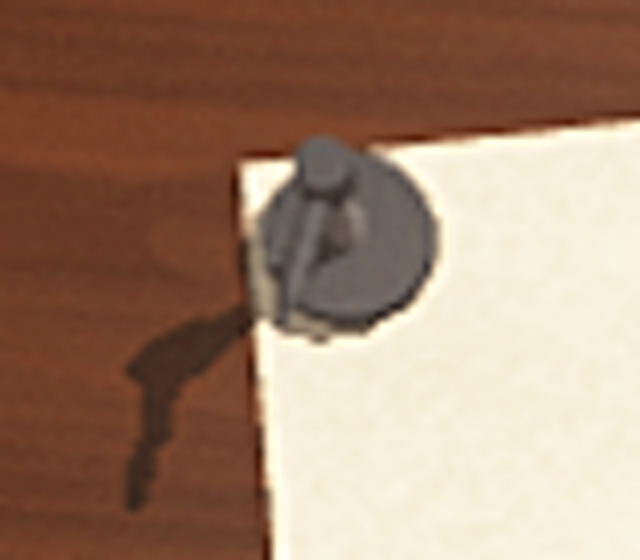

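The fit is consistent, with residuals under 1 px and a relative yaw of 1.3°. In cg.png the pointer tip is at about (250,160). Now I'll move above the grip block.

arm_command(translation=[[3.6,2.8,-0.3],[3.6,2.8,-0.3],[3.6,2.8,-0.3],[3.6,2.8,-0.3],[3.6,2.8,-0.3],[3.6,2.8,-0.3],[3.6,2.8,-0.3],[3.6,2.8,-0.3],[3.6,2.8,-0.3],[3.6,2.8,-0.3],[3.6,2.8,-0.3],[0,0,0],[0,0,0]], turn=[[0,0,0.11],[0,0,0.11],[0,0,0.11],[0,0,0.11],[0,0,0.11],[0,0,0.11],[0,0,0.11],[0,0,0.11],[0,0,0.11],[0,0,0.11],[0,0,0.107],[0,0,0],[0,0,0]], claw=[-1,-1,-1,-1,-1,-1,-1,-1,-1,-1,-1,-1,-1], newtons=30)

```text
t: 7.62
eef_pos: [0.5298, -0.2513, 0.1723]
tool_rot: [0.751, 0.66, -0.0, -0.0]
wrist_force: [-0.9, -0.8, -0.0]
finger_gap: 0.0942
gripper_force: 0.0
```

arm_command(translation=[[0,0,-3],[0,0,-3],[0,0,-2],[0,0,-1.4],[0,0,0],[0,0,0],[0,0,0],[0,0,0],[0,0,0],[0,0,0],[0,0,0]], turn=[[0,0,0],[0,0,0],[0,0,0],[0,0,0],[0,0,0],[0,0,0],[0,0,0],[0,0,0],[0,0,0],[0,0,0],[0,0,0]], claw=[-1,-1,-1,-1,-1,1,1,1,1,1,1], newtons=40)

```text
t: 9.0
eef_pos: [0.5303, -0.2511, 0.0785]
tool_rot: [0.751, 0.66, 0.0, 0.0]
wrist_force: [0.2, 0.1, 0.4]
finger_gap: 0.0377
gripper_force: 0.0
```

arm_command(translation=[[0,0,0],[0,0,0],[0,0,0],[0,0,0]], turn=[[0,0,0],[0,0,0],[0,0,0],[0,0,0]], claw=[1,1,1,1])

```text
t: 9.5
eef_pos: [0.5305, -0.2512, 0.0785]
tool_rot: [0.751, 0.66, 0.0, 0.0]
wrist_force: [0.6, -0.5, -0.4]
finger_gap: 0.024
gripper_force: 39.9
```

Run:
```python
from h import *
ss=both(); o=ctrl.observe(); print(o["t"],o["eef_pos"],o["wrist_force"],o["torque"],o["finger_gap"])
for n in ("plank_nose","plank_grip"): find(ss,n)
a=ss[1]["color"][140:280,310:500]; b=ss[0]["color"][110:250,220:410]
cv2.imwrite("pics/g1.png",cv2.resize(np.vstack([a,b]),None,fx=2.1*1.0,fy=2.1,interpolation=cv2.INTER_CUBIC)[:,:,::-1])
```

```text
9.6 [ 0.53041182 -0.25122463  0.07851824] [ 1.24552847 -0.42795396 -0.20222447] [-0.13691105 -0.28112814 -0.03340179] 0.023578902010960773
plank_nose [0.5509 0.0045 0.0168] err [0.0177 0.0177] [0.66, 0.9] [[313.0, 195.0], [357.0, 208.0]]
plank_grip [ 0.5294 -0.2509  0.0967] err [0.0075 0.0075] [0.69, 0.64] [[258.0, 124.0], [463.0, 228.0]]
```

View pics/g1.png

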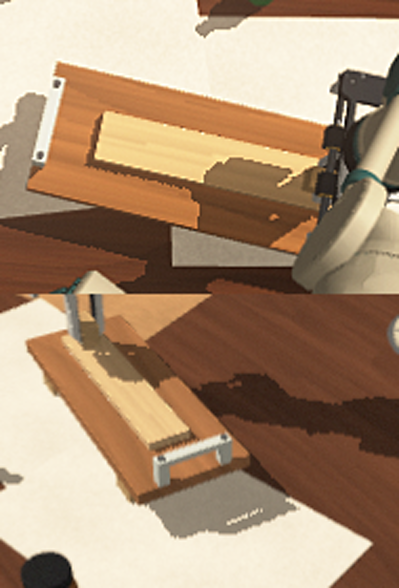

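The block is gripped with a 24 mm gap, and the plank lies undisturbed. The nose corners are near (359,193) and (354,217) in top. I'll check the lateral alignment against the bridge's screws before straightening.

Run:
```python
from h import *
import pickle
ss=pickle.load(open("ss.pkl","rb")); sc,tp=ss
T=lambda x,y:(( x+.5)/4.3-.5+315,(y+.5)/4.3-.5+160); S=lambda x,y:((x+.5)/3.2-.5+220,(y+.5)/3.2-.5+115)
r=np.array([.5431,-.1261]);c,s=np.cos(1.4206),np.sin(1.4206); M=np.array([[c,s],[-s,c]])
f=lambda cam,uv,z:(M@(atz(cam,uv,z)[:2]-r)*1000).round(1)
print("screws top",f(tp,T(95,85),.094),f(tp,T(60,231),.094),"scene",f(sc,S(247,237),.094),f(sc,S(343,203),.094))
print("rest edge corners top",f(tp,T(95,40),.06),f(tp,T(35,300),.06),"scene",f(sc,S(211,292),.06),f(sc,S(380,234),.06))
print("rest tail corners top",f(tp,T(762,198),.06),f(tp,T(720,460),.06),"scene",f(sc,S(41,57),.06),f(sc,S(183,17),.06))
g=lambda x,y:(x/2.1+310,y/2.1+140); h=lambda x,y:(x/2.1+220,y/2.1-30)
print("nose top",f(tp,g(104,111),.072),f(tp,g(94,161),.072),"scene",f(sc,h(150,444),.072),f(sc,h(189,431),.072))
print("tip top",f(tp,(249.9,159.8),.072),"scene",f(sc,S(394,447),.072))
```

```text
screws top [182.9 -42. ] [182.7  39.4] scene [184.1 -41.9] [183.   40.7]
rest edge corners top [189.4 -75.6] [187.7  73.2] scene [191.3 -76.6] [193.9  68.7]
rest tail corners top [-188.9  -75.8] [-190.7   71.5] scene [-184.3  -75.8] [-187.5   72.4]
nose top [124.3 -28.7] [122.6  28.8] scene [127.9 -29.7] [128.   23.1]
tip top [393.6 -45.7] scene [394.7 -42.7]
```

arm_command(translation=[[-0.02,0.76,-0.02],[-0.02,0.76,-0.02],[-0.02,0.76,-0.01],[-0.02,0.76,0],[0,0,0],[0,0,0]], turn=[[0,0,-0.0055],[0,0,-0.0055],[0,0,-0.0055],[0,0,-0.0055],[0,0,0],[0,0,0]], claw=[1,1,1,1,1,1])

```text
t: 10.55
eef_pos: [0.5296, -0.2195, 0.0785]
tool_rot: [0.758, 0.652, 0.001, -0.0]
wrist_force: [0.2, 1.2, 6.6]
finger_gap: 0.0236
gripper_force: 39.9
```

Run:
```python
from h import *
ss=both(); o=ctrl.observe(); print(o["t"],o["eef_pos"],o["tool_rot"],o["wrist_force"],o["torque"],o["finger_gap"])
a=ss[1]["color"][160:240,315:425]; b=ss[0]["color"][145:225,260:370]
cv2.imwrite("pics/g2.png",cv2.resize(np.vstack([a,b]),None,fx=3.7,fy=3.7,interpolation=cv2.INTER_CUBIC)[:,:,::-1])
```

```text
10.65 [ 0.52966235 -0.21953931  0.07850426] [ 7.58182934e-01  6.52041300e-01  7.42389556e-04 -4.80720843e-04] [0.03701327 1.30799394 6.335713  ] [-0.08924023  0.01240771  0.03057888] 0.023854160265737372
```

View pics/g2.png

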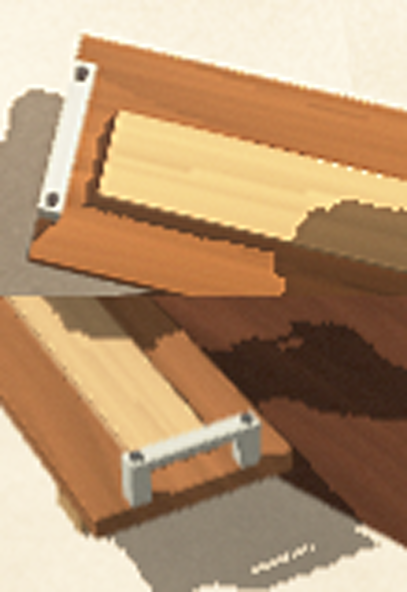

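The plank is straight (yaw 1.420), with its nose about 2 cm short of the bridge and centred between the posts. Next I'll slide it under.

arm_command(translation=[[0.15,0.99,0],[0.15,0.99,0],[0.15,0.99,0],[0.15,0.99,0],[0.15,0.99,0],[0.15,0.99,0],[0,0,0]], turn=[[0,0,0],[0,0,0],[0,0,0],[0,0,0],[0,0,0],[0,0,0],[0,0,0]], claw=[1,1,1,1,1,1,1])

```text
t: 11.52
eef_pos: [0.5389, -0.1602, 0.0785]
tool_rot: [0.758, 0.652, 0.001, 0.0]
wrist_force: [0.2, -1.5, 5.4]
finger_gap: 0.0235
gripper_force: 39.9
```

arm_command(translation=[[0.15,0.99,0],[0.15,0.99,0],[0.15,0.99,0],[0.15,0.99,0],[0.15,0.99,0],[0.15,0.99,0],[0.15,0.99,0],[0.15,0.99,0],[0.15,0.99,0],[0.15,0.99,0],[0,0,0],[0,0,0]], turn=[[0,0,0],[0,0,0],[0,0,0],[0,0,0],[0,0,0],[0,0,0],[0,0,0],[0,0,0],[0,0,0],[0,0,0],[0,0,0],[0,0,0]], claw=[1,1,1,1,1,1,1,1,1,1,1,1])

```text
t: 13.02
eef_pos: [0.5537, -0.0613, 0.0785]
tool_rot: [0.758, 0.652, 0.001, -0.0]
wrist_force: [0.3, -0.5, 6.0]
finger_gap: 0.0239
gripper_force: 39.9
```

Run:
```python
from h import *
ss=both(); o=ctrl.observe(); print(o["t"],o["eef_pos"],o["tool_rot"],o["wrist_force"],o["torque"],o["finger_gap"])
r=np.array([.5431,-.1261]);c,s=np.cos(1.4206),np.sin(1.4206); M=np.array([[c,s],[-s,c]])
print("grip rest",M@(o["eef_pos"][:2]-r))
for n in ("plank_nose","gauge_tip"):
    for cam in ss:
        u=ctrl.place_of(cam,n)
        if u: print(n,u[0]["uv"],u[0]["p"],(M@(atz(cam,u[0]["uv"],.072)[:2]-r)*1000).round(1))
a=ss[1]["color"][130:230,230:350]; b=ss[0]["color"][185:285,275:395]
cv2.imwrite("pics/g3.png",cv2.resize(np.hstack([a,b]),None,fx=3.3,fy=3.3,interpolation=cv2.INTER_CUBIC)[:,:,::-1])
```

```text
13.125 [ 0.55364968 -0.06125186  0.07847249] [ 7.58103018e-01  6.52134439e-01  6.40994708e-04 -2.77636071e-04] [0.02693637 0.45566351 6.55424194] [-0.26956592 -0.12419584  0.02593111] 0.023579233005325703
grip rest [ 0.06569664 -0.00072753]
plank_nose [339.8, 224.9] 0.89 [318.3  -3.5]
plank_nose [281.2, 188.1] 0.77 [304.4   3.4]
gauge_tip [341.3, 254.7] 0.89 [394.  -45.9]
gauge_tip [246.7, 163.7] 0.79 [398.5 -34.7]
```

View pics/g3.png

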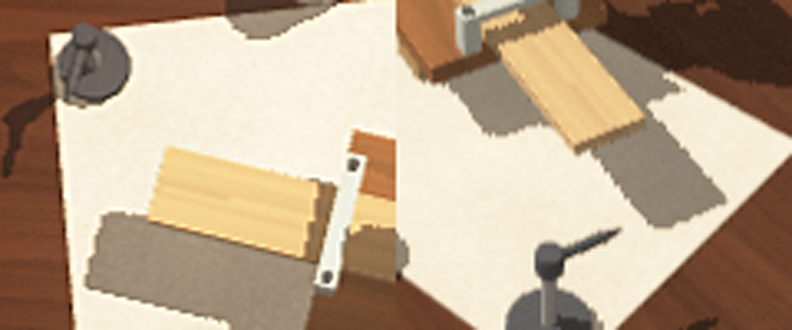

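The plank is through the bridge, with its nose edge at about (281,188) in top and the pointer tip at about (250,160). Roughly 76 mm remain, so I'll go 68 mm and look again.

arm_command(translation=[[0.15,0.99,0],[0.15,0.99,0],[0.15,0.99,0],[0.15,0.99,0],[0.15,0.99,0],[0.15,0.99,0],[0.12,0.79,0],[0,0,0],[0,0,0]], turn=[[0,0,0],[0,0,0],[0,0,0],[0,0,0],[0,0,0],[0,0,0],[0,0,0],[0,0,0],[0,0,0]], claw=[1,1,1,1,1,1,1,1,1])

```text
t: 14.45
eef_pos: [0.5636, 0.0057, 0.0785]
tool_rot: [0.758, 0.652, 0.0, -0.0]
wrist_force: [0.2, -1.8, 5.1]
finger_gap: 0.0241
gripper_force: 39.9
```

```bash
cat > m.py <<'E'
from h import *
import sys
ss=both(); o=ctrl.observe(); print(o["t"],o["eef_pos"],o["tool_rot"],o["wrist_force"],o["torque"],o["finger_gap"])
r=np.array([.5431,-.1261]);c,s=np.cos(1.4206),np.sin(1.4206); M=np.array([[c,s],[-s,c]])
g=M@(o["eef_pos"][:2]-r); print("grip rest",g)
# predicted nose-line endpoints at z=.072 for drawing
a=ss[1]["color"][130:195,235:295]; b=ss[0]["color"][220:285,310:370]
cv2.imwrite(f"pics/{sys.argv[1]}.png",cv2.resize(np.hstack([a,b]),None,fx=6.6,fy=6.6,interpolation=cv2.INTER_CUBIC)[:,:,::-1])
E
python3 m.py g4
```

```text
14.55 [0.56365235 0.00565618 0.07849425] [ 7.58058775e-01  6.52186143e-01  3.32360851e-04 -1.31053668e-04] [-0.16332629 -1.79615881  6.78453839] [-0.39812941 -0.10834763  0.007104  ] 0.02370711148156724
grip rest [ 0.13334812 -0.00060599]
```

View pics/g4.png

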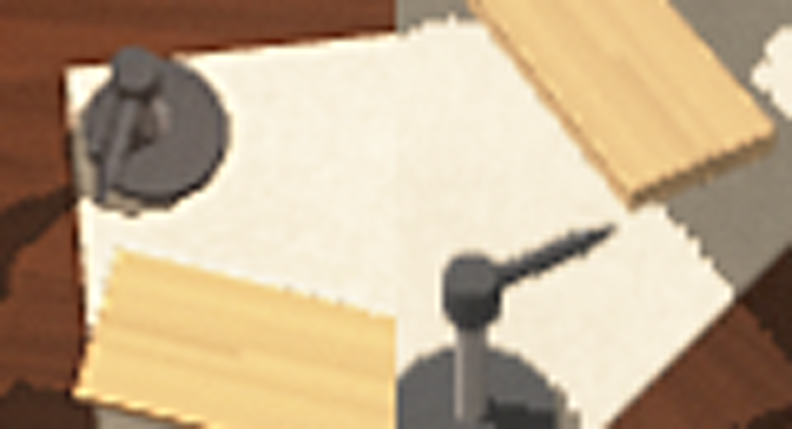

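In g4 (scale 6.6) the tip in top is at crop (103,200) with nose corners (118,250) and (77,395). In scene the tip is at (614,228) with nose corners (628,195) and (772,128). A small gap remains, so I'll calculate it.

Run:
```python
from h import *
import pickle
sc,tp=pickle.load(open("ss.pkl","rb"))
r=np.array([.5431,-.1261]);c,s=np.cos(1.4206),np.sin(1.4206); M=np.array([[c,s],[-s,c]])
f=lambda cam,uv:(M@(atz(cam,uv,.072)[:2]-r)*1000).round(1)
T=lambda x,y:((x+.5)/6.6-.5+235,(y+.5)/6.6-.5+130); S=lambda x,y:((x-395.5)/6.6-.5+310,(y+.5)/6.6-.5+220)
print("top tip",f(tp,T(103,200)),"nose",f(tp,T(118,250)),f(tp,T(77,395)))
print("scene tip",f(sc,S(614,228)),"nose",f(sc,S(628,195)),f(sc,S(772,128)))
g=np.array([133.3,-.6])+[252,0]
for cam in (tp,sc): # where pointer of x would project
  for x in (388,392,396,400):
    P=[np.r_[r+M.T@np.array([x/1e3,y]),.072] for y in (-.041,-.092)]
    print(x,[((proj(cam,p)-( [235,130] if cam is tp else [310,220])+.5)*6.6+([0,0] if cam is tp else [396,0])).round(0).tolist() for p in P])
```

```text
top tip [392.9 -45.7] nose [382.8 -29. ] [382.9  25.7]
scene tip [394.  -42.7] nose [384.4 -31.6] [382.7  24.6]
388 [[113.0, 216.0], [151.0, 84.0]]
392 [[103.0, 213.0], [140.0, 81.0]]
396 [[92.0, 211.0], [129.0, 79.0]]
400 [[81.0, 208.0], [119.0, 76.0]]
388 [[609.0, 214.0], [467.0, 275.0]]
392 [[616.0, 222.0], [474.0, 284.0]]
396 [[623.0, 231.0], [480.0, 293.0]]
400 [[629.0, 239.0], [487.0, 302.0]]
```

arm_command(translation=[[0.07,0.5,0],[0.08,0.49,0],[0,0,0],[0,0,0],[0,0,0]], turn=[[0,0,0],[0,0,0],[0,0,0],[0,0,0],[0,0,0]], claw=[1,1,1,1,1])

```text
t: 15.18
eef_pos: [0.565, 0.0148, 0.0785]
tool_rot: [0.758, 0.652, -0.0, 0.0]
wrist_force: [0.1, -3.5, 6.3]
finger_gap: 0.0238
gripper_force: 39.9
```

```bash
python3 m.py g5
```

```text
15.275 [0.5650009  0.01479092 0.07850737] [ 7.57968821e-01  6.52290692e-01 -2.18057632e-04  2.68452595e-04] [ 0.36824217 -2.40440041  5.81339818] [-0.70073626  0.0063409  -0.01529367] 0.023780995853642434
grip rest [ 0.14258182 -0.00057251]
```

View pics/g5.png

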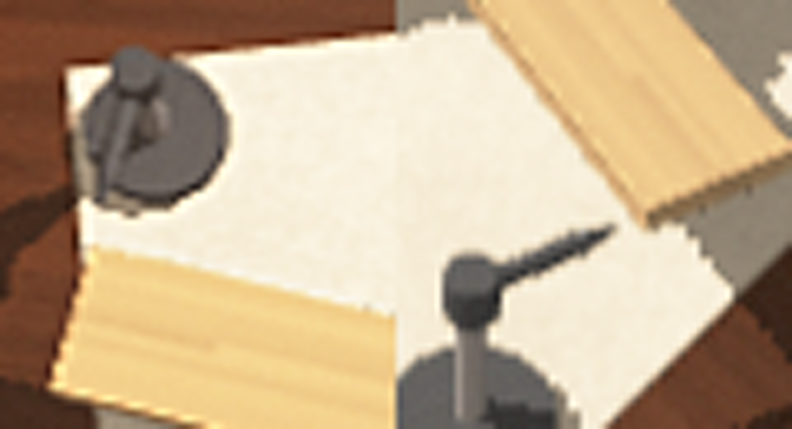

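The nose line now runs through the tip in both views: top corners (92,248) and (50,388), scene corners (645,212) and (790,150). About 1 mm remains, so I'll nudge it, settle and check the hold.

arm_command(translation=[[0.01,0.09,0],[0,0,0],[0,0,0],[0,0,0],[0,0,0]], turn=[[0,0,0],[0,0,0],[0,0,0],[0,0,0],[0,0,0]], claw=[1,1,1,1,1])

```text
t: 15.9
eef_pos: [0.5651, 0.015, 0.0786]
tool_rot: [0.758, 0.652, -0.001, 0.001]
wrist_force: [-0.6, -4.6, 6.7]
finger_gap: 0.0238
gripper_force: 39.9
```

Run:
```python
from h import *
o=ctrl.observe(); print(o["t"],o["eef_pos"],o["wrist_force"],o["torque"],o["finger_gap"],np.abs(o["joint_velocities"]).max())
print(ctrl.hand_in())
```

```text
15.9 [0.5650754  0.01504757 0.07856649] [-0.61564885 -4.64102427  6.66339913] [-0.94278866  0.0251125  -0.01256067] 0.02379000077228903 0.0017236374212309725
the job is handed in; nothing more can be done
None
```

I slid the plank flat under the bridge until its leading end was level with the pointer tip, to within about 1 mm by the camera views, and handed the job in at 15.9 s with the gripper still holding it; no verdict was returned.

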